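# Open the board tester and probe two test pads

## Robot

A 7-joint arm with a two-finger parallel gripper is mounted at the origin on the work surface. World frame = base frame: x ahead of the robot, y to its left, z up, the work surface at z = 0. Lengths are in m, angles in rad, forces in N, time in s.
With the tool pointing down it reaches from about 0.35 to 0.9 m from the base axis. Payload 7.2 kg.
Tool frame: the origin (TCP) lies on the centre line of the jaws, within the pads' length; the fingertips stand 25 mm ahead of it and the grasp point (between the pads) lies 6 mm ahead of it; z points along the fingers, y is the line along which they close (so a half turn about z gives the same grasp; the last joint's range is limited). The gripper opens to 85 mm and grips with 20 to 120 N. Pads are 22 mm wide; open, the fingers measure 114 mm over their backs; the gripper's body (76 mm by 85 mm) begins 54 mm behind the grasp point. The pads swing forward as they close: fully open they stand 13 mm farther back than shut.
Start: joints at [1.25, 0.411, -0.013, 1.596, 0.006, 1.134, -0.082], TCP at [0.156, -0.605, 0.256] pointing down, gripper open.
Joint ranges: [-2.95, 2.95], [-0.29, 1.99], [-1.47, 1.44], [0.14, 2.54], [-1.03, 4.17], [0.13, 1.85], [-2.86, 2.86]. Speed limits (rad/s): [2.39, 2.39, 3.01, 3.01, 3.14, 3.14, 3.14].

## Interface

Orientations are given as a unit quaternion [w, x, y, z].
In Python, from cell import status, viewer, env gives the robot as it stands. The module is installed in compiled form; this text tells all that it offers.
- The arm moves only by the tool move_arm, never from a script. Its argument "deltas" is a list of rows, each a list of 7 numbers: the shift along the tool's x, y, z in units of 0.12 m (1.0 is 0.12 m), then the turn, a rotation vector about the tool's x, y, z in units of 30 degrees (1.0 is 30 degrees), then the opening, from 0 (shut) to 1 (fully open). A call has 1 to 5 rows; each row is the pose to reach, as a shift and turn from the pose commanded when the call began, along the tool's axes at that moment; what a row does not reach only later rows make up. A row lasts 1/12 s, in which the tool goes at most 41.7 mm and 7.16 degrees, less where a joint would pass 70% of its speed; a pose out of reach is approached as far as the arm can. A call with a number of a shift or a turn outside -1 to 1 is refused whole. A call with a gripper value outside its range is refused whole. The fingers move at their own pace and stop on an object; the grip force is fixed at half the most. Time passes only in rows, so rows that repeat a pose let the fingers close. It gives the time, the measured TCP pose, the force, the opening and the grip force at its end, in the units of the state.
- status.get_obs(): the state, without advancing time (a new reading comes with each control period).
- viewer.camera(name): name is "side" or "top" or "wrist"; returns a dict with "pixels" (400x640x3 uint8, red, green, blue), "camera_matrix" (3x3 intrinsics, pixels), "cam_to_world" (4x4, takes a point from camera to world coordinates). Camera axes: x right, y down, z forward; pixel columns grow to the right and rows downward; lengths in m; the calibration is good to about 2 mm. A picture is of the moment at which its call begins. There is no depth.
- env.job_done(): hands the job in; it is judged then, once.
The state is a dict: "time": time; "joints": joint angles; "qd": joint speeds; "joint_efforts": joint torques, N m; "eef_pos": TCP position; "ee_rot": TCP orientation; "wrist_force": force on the tool from outside, world axes, zero at the start; "ft_torque": the same for the moment, N m; "finger_gap": finger opening in m; "finger_force": force on a finger pad.
Only numpy, scipy, OpenCV 4.12 (cv2) and the standard library are available. Lean on these libraries where they do the work, as an engineer would, in place of code of your own. Each camera call takes 0.05 s, during which the arm holds its last target. There are 200 camera calls.

## Task

Pull the tester's drawer out to its stop. Then take the probe from its rest and touch its spring tip gently, for about half a second, first on the round metal test pad of the circuit board in the drawer and then on the square one, without touching the long pad; afterwards lay the probe back on its rest, lying level across both uprights, leave the drawer fully out and leave the other things on the bench where they are.

Things in the scene. Friction and masses are not known exactly. Their poses are not given: they have to be found in the camera images.
- tester_front (a point): Lower middle of the front face of the tester, at bench height: a white fixed box 270 deep x 240 wide x 120 mm high behind this point, with a pull-out drawer in its front. x axis points into the tester, y to its left, z up. A white component reel lies on the rear of its top.
- drawer (a joint): Travel of the drawer out of the tester along the tester's -x (m): 0 closed, 0.160 at its stop. It starts shut or a little ajar. Runs with 2.5 N of friction and stays where it is left.
- drawer_handle (a point): Middle of the black bar handle on the drawer's front: a level round bar 12 mm thick and 110 mm long along the tester's y, 82 mm above the bench. 39 mm are free between the bar and the drawer's aluminium front panel, whose top edge is 102 mm above the bench. x axis points into the tester.
- board: Green circuit board, 130 (x) x 140 x 3 mm, lying level in the drawer, hidden until that is out, up to 20 mm left or right of the drawer's middle. Origin at the centre of its underside, axes as the tester's. Its top is 65 mm above the bench, 37 mm below the top edge of the drawer's front panel; drawer out, its far edge is 20 mm before the tester's front. Chips on it are up to 12 mm high.
- pad_round: Round metal test pad, 20 mm in diameter, 2 mm thick, on the board's robot-side left (38 mm before, 42 mm left of the board's centre). Origin at the centre of its underside: its top is 2 mm higher.
- pad_square: Square metal test pad, 20 x 20 mm, 2 mm thick, on the board's far right (22 mm beyond, 42 mm right of the centre). Origin at the centre of its underside: its top is 2 mm higher.
- pad_long: Long metal pad, 12 x 34 mm, 2 mm thick, on the board's far left, not to be touched. Origin at the centre of its underside.
- rest: Low fixed stand for the probe, to the left or right of the drawer: dark steel base 110 (x) x 80 x 10 mm with two black uprights, 12 mm thick, at x = +40 and -40 mm; their level tops are 80 mm above the bench, 66 mm wide in y, with a 7 mm high lip at each end (50 mm clear between lips). 68 mm are free between the uprights for the fingers. Origin: centre of its underside.
- probe: Hand-held test probe, 160 g: white level handle 120 long (x) x 26 wide (y) x 30 mm high, with a round head (24 mm) at its +x end whose spring tip points straight down. It lies across the rest's uprights, head overhanging away from the robot. Origin: centre of the handle's underside; the tip is 70 mm towards +x and 55 mm below it. Grip the handle's middle, 15 mm above the origin.
- probe_tip (a point): Lower end of the probe's brass tip (6 mm thick, round end). The tip gives up to 8 mm upwards on its spring (1 N at first, 3 N at the end).
- meter: Black hand-held meter, 150 x 80 x 42 mm, lying on the bench left or right of the drawer, where the rest is not. Bystander.
- bottle: White bottle, 48 mm in diameter, 130 mm high, standing to the left. Bystander.
- cup: Black open cup, 70 mm wide, 85 mm high, standing to the right. Bystander.
- loupe: Black round bench magnifier, 56 mm in diameter, 38 mm high, standing to the right of the tester. Bystander.
- driver: Screwdriver, 150 mm long, lying flat on the bench in front of the drawer. Bystander.

How it is judged:
By the outcome, as a careful person would: the job done as asked, in the order asked, and still so for the second after the job is handed in, with the robot touching nothing.
It also fails if it takes over 70 s, if anything falls off the work surface, if the arm or the gripper's body presses on something with over 40 N, if the wrist force passes 120 N, or if a joint passes its speed limit or range.

## Working session

There is one attempt and no reset: what is moved stays moved. The work goes in short steps, Python scripts to look and compute and a tool call to move; the robot and the scene stay as the last step left them, time stands still between calls to the robot, and variables do not carry over. Pictures are saved under pics/ and viewed, at most 10 in all, crops included, and the job is handed in when it is done.

Besides the shell and the picture viewer there is one more tool, called after "Call:" by a JSON object that holds its "api" and its "payload", one argument or row to a line. move_arm: Moves the arm, as the interface text tells. Its arguments: {"type":"object","properties":{"deltas":{"type":"array","items":{"type":"array","items":{"type":"number"}}}},"required":["deltas"]}

```bash
mkdir -p pics
python3 - <<'E'
from cell import status, viewer, env
import cv2,numpy as np
o=status.get_obs(); print(o)
for n in("top","side"):
    c=viewer.camera(n); cv2.imwrite(f"pics/{n}0.png",c["pixels"][:,:,::-1]); print(n,c["camera_matrix"].round(1).tolist(),c["cam_to_world"].round(4).tolist())
    np.savez(f"pics/{n}0.npz",**c)
E
```

```text
{'time': 0.0, 'joints': array([ 1.24978776,  0.41189297, -0.01272026,  1.59706389,  0.00559218,
        1.13429159, -0.08218319]), 'qd': array([ 1.11944668e-03,  7.24816941e-04, -1.17254015e-03, -1.94367995e-03,
       -3.14203767e-04,  8.27699943e-05, -8.56481946e-04]), 'joint_efforts': array([ 7.11377470e-05, -6.00619769e+01,  6.81921747e-01, -2.99403352e+01,
        1.37902913e-02,  1.08034542e-02, -1.55196568e-05]), 'eef_pos': array([ 0.15618044, -0.60469294,  0.25544919]), 'ee_rot': array([-7.95396470e-04,  9.92018399e-01,  1.26090605e-01, -1.53870013e-04]), 'wrist_force': array([ 0.31369714,  0.19354774, -0.22193395]), 'ft_torque': array([0.02932966, 0.00051661, 0.01227606]), 'finger_force': 0.0, 'finger_gap': 0.08561509921795331}
top [[436.0, 0.0, 315.3], [0.0, 436.0, 196.4], [0.0, 0.0, 1.0]] [[-0.0218, -0.9918, 0.1257, 0.4496], [-0.9998, 0.0212, -0.0062, -0.0408], [0.0035, -0.1258, -0.992, 1.2954], [0.0, 0.0, 0.0, 1.0]]
side [[461.2, 0.0, 324.2], [0.0, 461.2, 205.7], [0.0, 0.0, 1.0]] [[-0.9968, -0.0412, 0.0684, 0.5215], [-0.0788, 0.6441, -0.7609, 0.9177], [-0.0127, -0.7638, -0.6453, 0.8844], [0.0, 0.0, 0.0, 1.0]]
```

View pics/top0.png

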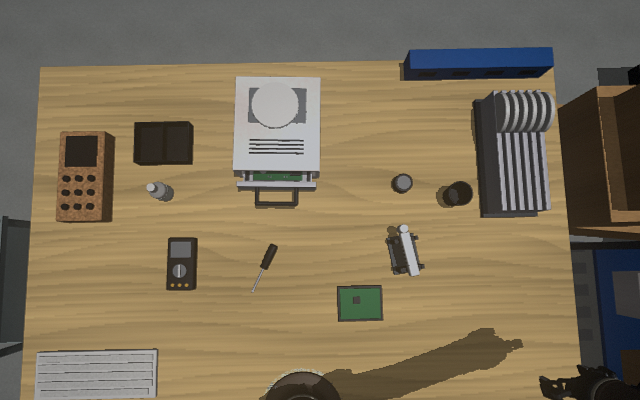

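View pics/side0.png

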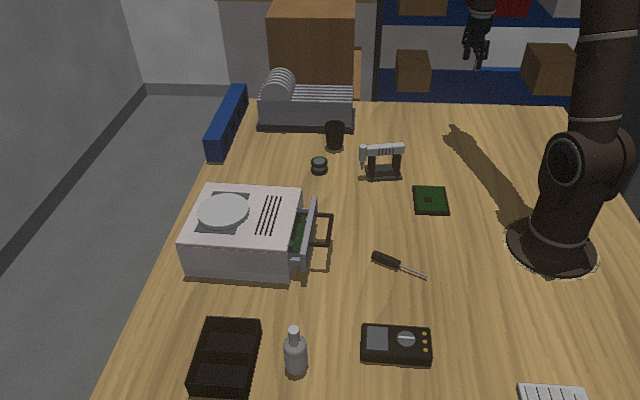

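The top view shows the tester at about (277,125) with its drawer ajar and the handle bar near (276,205). The probe on its rest is at about (405,250), head up at (403,229), and the driver is at (264,268). The side view shows the same layout, with the rest to the tester's right. I'll zoom in to get edges.

```bash
cat > h.py <<'E'
import numpy as np,cv2
from scipy.spatial.transform import Rotation as R
def ray(c,uv,z):
    uv=np.atleast_2d(np.asarray(uv,float)); K=c["camera_matrix"];T=c["cam_to_world"]
    d=np.c_[uv,np.ones(len(uv))]@np.linalg.inv(K).T@T[:3,:3].T; o=T[:3,3]
    return o+d*((z-o[2])/d[:,2])[:,None]
def proj(c,P):
    T=np.linalg.inv(c["cam_to_world"]);p=(np.atleast_2d(P)@T[:3,:3].T+T[:3,3])@c["camera_matrix"].T
    return p[:,:2]/p[:,2:]
def tri(c1,u1,c2,u2):
    A=[];b=[]
    for c,u in((c1,u1),(c2,u2)):
        o=c["cam_to_world"][:3,3];p=ray(c,u,0)[0];d=(p-o)/np.linalg.norm(p-o)
        M=np.eye(3)-np.outer(d,d);A.append(M);b.append(M@o)
    return np.linalg.lstsq(np.vstack(A),np.hstack(b),rcond=None)[0]
def go(o,P,Rw,g=1):
    "delta row from measured pose to world pose"
    q=o["ee_rot"];r=R.from_quat([q[1],q[2],q[3],q[0]])
    print("row",((r.inv().apply(np.asarray(P)-o["eef_pos"]))/.12).round(3).tolist(),((r.inv()*Rw).as_rotvec()*6/np.pi).round(3).tolist())
def down(yaw): # tool z down, tool x at yaw in world
    return R.from_euler('z',yaw)*R.from_rotvec([np.pi,0,0])
E
python3 - <<'E'
import numpy as np,cv2
t=np.load("pics/top0.npz");p=t["pixels"][:,:,::-1]
a=cv2.resize(p[155:225,220:335],None,fx=5,fy=5,interpolation=cv2.INTER_NEAREST)
b=cv2.resize(p[215:285,375:435],None,fx=5,fy=5,interpolation=cv2.INTER_NEAREST)[:350]
cv2.imwrite("pics/z0.png",np.hstack([a[:, :500],b]))
E
```

```text
(no output)
```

View pics/z0.png

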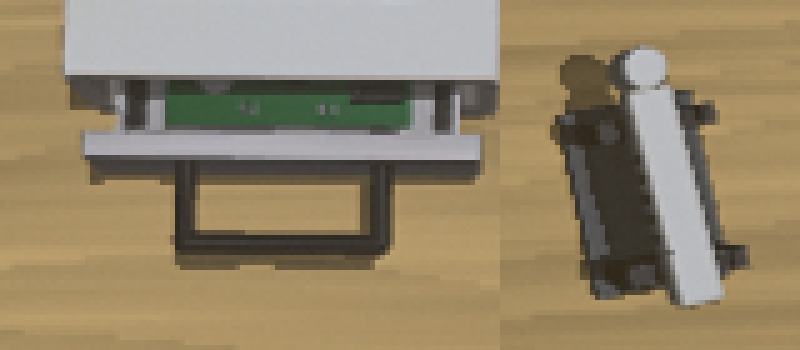

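The zoom shows the handle bar with its ends at full-image (255.6,203.4) and (297.6,203.4), and the tester's top front edge on row 170. The probe head is at (403.6,228.6), its butt at (414.6,275), and it lies slightly askew on the rest. Next I'll measure these.

Run:
```python
from h import *
t=np.load("pics/top0.npz");p=t["pixels"].astype(int);s=np.load("pics/side0.npz")
# tester top front edge per column: bright to dark
g=p.sum(2)
def yaw(P): d=P[-1]-P[0]; return np.degrees(np.arctan2(d[1],d[0]))
m=((p.min(2)>140)&(p.max(2)-p.min(2)<40)).astype(np.uint8)
def comp(x0,x1,y0,y1):
    q=np.zeros_like(m);q[y0:y1,x0:x1]=m[y0:y1,x0:x1]
    n,l,st,c=cv2.connectedComponentsWithStats(q);i=1+np.argmax(st[1:,4]);return (l==i).astype(np.uint8),st[i]
M,st=comp(225,330,70,182);print("tester",st)
cols=range(238,318,4);e=[(c,np.where(M[:176,c])[0].max()+.5) for c in cols];
e=np.array(e);print(e[:,1]);fit=np.polyfit(*e.T,1);r=np.median(e[:,1]-np.polyval(fit,e[:,0]))
l=[(233.0,np.polyval(fit,233)),(320.5,np.polyval(fit,320.5))];P=ray(t,l,.12);print("front edge",P,np.linalg.norm(P[1]-P[0]),yaw(P[::-1])-90)
L=[];Rr=[]
for y in range(85,165,5):
    x=np.where(M[y])[0];L.append((x.min()-.5,y));Rr.append((x.max()+.5,y))
for q in(L,Rr): P=ray(t,q,.12);f=np.polyfit(P[:,0],P[:,1],1);print("side",P[0],P[-1],np.degrees(np.arctan(f[0])))
# drawer front panel top
M2,st=comp(225,330,181,190);print("panel",st)
x=np.where(M2.any(0))[0];c=[]
for k in range(x.min()+2,x.max()-1,4): c.append((k,np.where(M2[:,k])[0].mean()))
P=ray(t,c,.102);f=np.polyfit(P[:,1],P[:,0],1);print("panel",P[0],P[-1],-np.degrees(np.arctan(f[0])))
# bar
d=(g<150).astype(np.uint8);c=[]
for k in range(258,296,3):
    y=np.where(d[198:208,k])[0]+198; c.append((k,y.mean()))
print(np.round(c,1).tolist());P=ray(t,c,.084);f=np.polyfit(P[:,1],P[:,0],1);print("bar",P[0],P[-1],ray(t,[[276.6,203.4]],.084),-np.degrees(np.arctan(f[0])))
# probe
M3,st=comp(385,430,215,285);print("probe",st)
ct=max(cv2.findContours(M3,0,1)[0],key=cv2.contourArea)
b=[];
for y in range(236,272,2):
    x=np.where(M3[y])[0];b.append((x.mean(),y))
P=ray(t,b,.110);f=np.polyfit(P[:,0],P[:,1],1);print("handle axis",P[0],P[-1],np.degrees(np.arctan(f[0])))
print("head",ray(t,[[403.6,228.6]],.11),"butt",ray(t,[[414.6,275]],.11))
# rest corners lips, from zoom px
Z=lambda u,v:((u-500)/5+375-.5,215+v/5-.5)
print("rest lips FL FR NL NR",ray(t,[Z(565,132),Z(706,112),Z(604,284),Z(738,257)],.087))
print("cams handle in side:",proj(s,[P.mean(0)]))
```

```text
tester [ 233   76   88   95 7008]
[169.5 169.5 169.5 169.5 169.5 169.5 169.5 169.5 169.5 169.5 170.5 170.5
 170.5 170.5 170.5 170.5 170.5 170.5 170.5 170.5]
front edge [[ 0.67827358  0.17538819  0.12      ]
 [ 0.66864218 -0.06395977  0.12      ]] 0.23954165697372812 -2.3043499652234942
side [0.91825282 0.16884239 0.12      ] [0.70394047 0.17680873 0.12      ] -2.2267088355307645
side [ 0.91344441 -0.06685436  0.12      ] [ 0.69891667 -0.06191784  0.12      ] -1.3182074479442172
panel [237 181  79   6 385]
panel [0.64118105 0.16202988 0.102     ] [ 0.63694978 -0.03718302  0.102     ] -1.7380310253539606
[[258.0, 202.3], [261.0, 203.0], [264.0, 203.0], [267.0, 203.0], [270.0, 203.7], [273.0, 203.7], [276.0, 203.7], [279.0, 203.0], [282.0, 203.7], [285.0, 203.0], [288.0, 203.0], [291.0, 203.5], [294.0, 200.8]]
bar [0.58968415 0.11202922 0.084     ] [0.59175317 0.0114056  0.084     ] [[0.58557388 0.06011371 0.084     ]] -0.46463683050851773
probe [400 225  20  51 431]
handle axis [ 0.48629813 -0.28902987  0.11      ] [ 0.39487189 -0.308869    0.11      ] 12.072635152407031
head [[ 0.50639975 -0.28617977  0.11      ]] butt [[ 0.38161762 -0.30981331  0.11      ]]
rest lips FL FR NL NR [[ 0.47459425 -0.24489002  0.087     ]
 [ 0.48389373 -0.32331058  0.087     ]
 [ 0.39142702 -0.26270795  0.087     ]
 [ 0.4044028  -0.33683956  0.087     ]]
cams handle in side: [[384.79770287 144.3205314 ]]
```

```bash
cat >> h.py <<'E'
def plan(P,yaw,start=None,nd=2):
    "print calls (tool-frame rows) leading to TCP P, tool down at yaw(deg); returns the end pose"
    from cell import status
    if start is None:
        o=status.get_obs();q=o["ee_rot"];p=o["eef_pos"];r=R.from_quat([q[1],q[2],q[3],q[0]])
    else: p,r=start
    P=np.asarray(P);Rw=down(np.radians(yaw))
    n=1
    while 1:
        v=(r.inv()*Rw).as_rotvec()/n;s=r*R.from_rotvec(v*0)
        st=[];rr=r
        for i in range(n):
            st.append(np.r_[rr.inv().apply((P-p)/n)/.12,v*6/np.pi]);rr=rr*R.from_rotvec(v)
        if np.abs(st).max()<=.99: break
        n+=1
    for a in st: print([float(x) for x in np.round(a,nd)+0.])
    return P,Rw
E
python3 - <<'E'
from h import *
a=plan([.587,.060,.25],88.1)
print();plan([.587,.060,.088],88.1,a,3)
E
```

```text
[0.69, -0.64, 0.01, 0.0, 0.0, -0.35]
[0.8, -0.5, 0.01, 0.0, 0.0, -0.35]
[0.88, -0.35, 0.01, 0.0, 0.0, -0.35]
[0.93, -0.18, 0.01, 0.0, 0.0, -0.35]
[0.94, -0.01, 0.01, 0.0, 0.0, -0.35]
[0.93, 0.16, 0.01, 0.0, 0.0, -0.35]
[0.88, 0.33, 0.01, 0.0, 0.0, -0.35]

[0.0, 0.0, 0.675, 0.0, 0.0, 0.0]
[0.0, 0.0, 0.675, 0.0, 0.0, 0.0]
```

Call:
{"api": "move_arm", "payload": {
  "deltas": [
    [0.69,-0.64,0,0,0,-0.35,0.47],
    [0.69,-0.64,0,0,0,-0.35,0.47],
    [0.69,-0.64,0,0,0,-0.35,0.47],
    [0.69,-0.64,0,0,0,-0.35,0.47]
  ]
}}

```text
time: 0.43
eef_pos: [0.2219, -0.5046, 0.2561]
ee_rot: [-0.001, 0.975, 0.22, 0.001]
wrist_force: [0.7, 0.6, -0.3]
finger_gap: 0.0408
finger_force: 0.0
```

Call:
{"api": "move_arm", "payload": {
  "deltas": [
    [0.8,-0.5,0,0,0,-0.35,0.47],
    [0.8,-0.5,0,0,0,-0.35,0.47],
    [0.8,-0.5,0,0,0,-0.35,0.47],
    [0.8,-0.5,0,0,0,-0.35,0.47]
  ]
}}

```text
time: 0.77
eef_pos: [0.2829, -0.4097, 0.2563]
ee_rot: [-0.001, 0.951, 0.309, 0.001]
wrist_force: [0.5, 0.3, 0.3]
finger_gap: 0.0402
finger_force: 0.0
```

Call:
{"api": "move_arm", "payload": {
  "deltas": [
    [0.88,-0.35,0,0,0,-0.35,0.47],
    [0.88,-0.35,0,0,0,-0.35,0.47],
    [0.88,-0.35,0,0,0,-0.35,0.47],
    [0.88,-0.35,0,0,0,-0.35,0.47]
  ]
}}

```text
time: 1.1
eef_pos: [0.344, -0.3143, 0.2564]
ee_rot: [-0.001, 0.919, 0.394, 0.001]
wrist_force: [0.1, -0.4, 0.3]
finger_gap: 0.0402
finger_force: 0.0
```

Call:
{"api": "move_arm", "payload": {
  "deltas": [
    [0.93,-0.18,0,0,0,-0.35,0.47],
    [0.93,-0.18,0,0,0,-0.35,0.47],
    [0.93,-0.18,0,0,0,-0.35,0.47],
    [0.93,-0.18,0,0,0,-0.35,0.47]
  ]
}}

```text
time: 1.43
eef_pos: [0.4057, -0.2191, 0.2565]
ee_rot: [-0.0, 0.879, 0.477, 0.001]
wrist_force: [0.0, 0.0, -0.5]
finger_gap: 0.0397
finger_force: 0.0
```

Call:
{"api": "move_arm", "payload": {
  "deltas": [
    [0.94,-0.01,0,0,0,-0.35,0.47],
    [0.94,-0.01,0,0,0,-0.35,0.47],
    [0.94,-0.01,0,0,0,-0.35,0.47],
    [0.94,-0.01,0,0,0,-0.35,0.47]
  ]
}}

```text
time: 1.77
eef_pos: [0.4667, -0.1244, 0.2565]
ee_rot: [-0.001, 0.832, 0.555, 0.002]
wrist_force: [0.7, 0.2, 0.3]
finger_gap: 0.0401
finger_force: 0.0
```

Call:
{"api": "move_arm", "payload": {
  "deltas": [
    [0.93,0.16,0,0,0,-0.35,0.47],
    [0.93,0.16,0,0,0,-0.35,0.47],
    [0.93,0.16,0,0,0,-0.35,0.47],
    [0.93,0.16,0,0,0,-0.35,0.47]
  ]
}}

```text
time: 2.1
eef_pos: [0.5276, -0.0289, 0.2563]
ee_rot: [-0.001, 0.778, 0.628, 0.002]
wrist_force: [-0.2, -0.4, -0.2]
finger_gap: 0.0402
finger_force: 0.0
```

Call:
{"api": "move_arm", "payload": {
  "deltas": [
    [0.88,0.33,0,0,0,-0.35,0.47],
    [0.88,0.33,0,0,0,-0.35,0.47],
    [0.88,0.33,0,0,0,-0.35,0.47],
    [0.88,0.33,0,0,0,-0.35,0.47],
    [0.88,0.33,0,0,0,-0.35,0.47]
  ]
}}

```text
time: 2.52
eef_pos: [0.587, 0.061, 0.2554]
ee_rot: [-0.001, 0.719, 0.695, -0.0]
wrist_force: [0.1, -0.7, 0.5]
finger_gap: 0.0404
finger_force: 0.0
```

Run:
```python
from h import *
from cell import status,viewer
o=status.get_obs();print(o["time"],o["eef_pos"],o["joints"].round(2),o["finger_gap"])
a=plan([.587,.060,.088],88.1,None,3)
c=viewer.camera("wrist");cv2.imwrite("pics/w0.png",c["pixels"][:,:,::-1]);np.savez("pics/w0.npz",**c)
print(proj(c,[[.587,.06,.082],[.587,.115,.082],[.587,.005,.082]]))
```

```text
2.5167 [0.58700835 0.06101661 0.25542812] [ 0.27  0.42 -0.62  1.65  0.26  1.15 -0.45] 0.04042296507319017
[-0.005, 0.001, 0.698, -0.001, -0.001, 0.0]
[-0.004, 0.001, 0.698, -0.001, -0.001, 0.0]
[[320.70839911 183.63008558]
 [318.60934239 123.06547669]
 [322.60516638 238.35798628]]
```

View pics/w0.png

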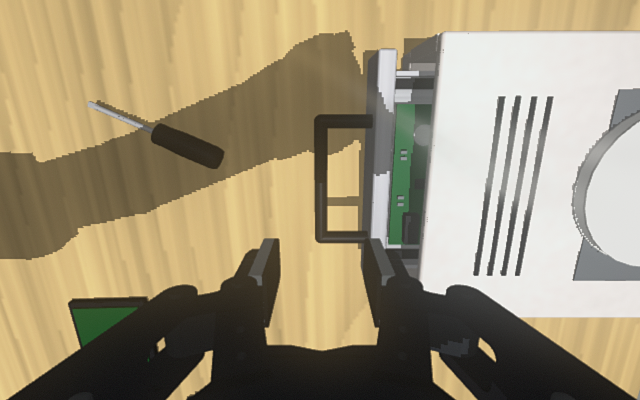

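The wrist view shows the bar at column ~321, rows 116–242, which matches the prediction (321,184). I'll descend and grip.

Call:
{"api": "move_arm", "payload": {
  "deltas": [
    [0,0,0.7,0,0,0,0.47],
    [0,0,0.7,0,0,0,0.47],
    [0,0,0.7,0,0,0,0.47]
  ]
}}

```text
time: 2.82
eef_pos: [0.5823, 0.0562, 0.1653]
ee_rot: [-0.003, 0.72, 0.694, -0.005]
wrist_force: [-1.5, -1.1, -0.8]
finger_gap: 0.0399
finger_force: 0.0
```

Call:
{"api": "move_arm", "payload": {
  "deltas": [
    [0,0,0.7,0,0,0,0.47],
    [0,0,0.7,0,0,0,0.47],
    [0,0,0.7,0,0,0,0.47],
    [0,0,0.7,0,0,0,0.47]
  ]
}}

```text
time: 3.15
eef_pos: [0.5858, 0.0586, 0.0882]
ee_rot: [-0.001, 0.72, 0.694, -0.002]
wrist_force: [0.6, -0.1, 0.4]
finger_gap: 0.0398
finger_force: 0.0
```

Call:
{"api": "move_arm", "payload": {
  "deltas": [
    [0,0,0,0,0,0,0],
    [0,0,0,0,0,0,0],
    [0,0,0,0,0,0,0],
    [0,0,0,0,0,0,0],
    [0,0,0,0,0,0,0]
  ]
}}

```text
time: 3.57
eef_pos: [0.5883, 0.0601, 0.0916]
ee_rot: [0.002, 0.72, 0.694, 0.002]
wrist_force: [-1.4, -0.9, 6.8]
finger_gap: 0.0097
finger_force: 58.5
```

Call:
{"api": "move_arm", "payload": {
  "deltas": [
    [0,-0.1,0,0,0,0,0],
    [0,-0.3,0,0,0,0,0],
    [0,-0.5,0,0,0,0,0],
    [0,-0.65,0,0,0,0,0],
    [0,-0.7,0,0,0,0,0]
  ]
}}

```text
time: 3.98
eef_pos: [0.503, 0.0628, 0.0916]
ee_rot: [0.002, 0.719, 0.695, 0.001]
wrist_force: [1.7, -2.0, 4.2]
finger_gap: 0.01
finger_force: 61.1
```

Call:
{"api": "move_arm", "payload": {
  "deltas": [
    [0,-0.05,0,0,0,0,0],
    [0,-0.1,0,0,0,0,0],
    [0,-0.15,0,0,0,0,0],
    [0,-0.18,0,0,0,0,0],
    [0,-0.2,0,0,0,0,0]
  ]
}}

```text
time: 4.4
eef_pos: [0.4817, 0.0635, 0.0915]
ee_rot: [0.003, 0.72, 0.694, 0.002]
wrist_force: [2.6, -3.6, 10.0]
finger_gap: 0.01
finger_force: 61.8
```

Call:
{"api": "move_arm", "payload": {
  "deltas": [
    [0,-0.03,0,0,0,0,0],
    [0,-0.06,0,0,0,0,0],
    [0,-0.09,0,0,0,0,0],
    [0,-0.12,0,0,0,0,0],
    [0,-0.15,0,0,0,0,0]
  ]
}}

```text
time: 4.82
eef_pos: [0.4642, 0.0641, 0.0915]
ee_rot: [0.003, 0.72, 0.694, 0.003]
wrist_force: [2.8, -4.3, 12.4]
finger_gap: 0.0095
finger_force: 61.9
```

Run:
```python
from cell import status
o=status.get_obs();print(o["eef_pos"],o["wrist_force"],o["time"],o["finger_gap"])
```

```text
[0.46419242 0.06409908 0.09151277] [ 2.76965778 -4.29328645 12.38516214] 4.8167 0.00953025327938684
```

Call:
{"api": "move_arm", "payload": {
  "deltas": [
    [0,-0.03,0,0,0,0,0],
    [0,-0.06,0,0,0,0,0],
    [0,-0.08,0,0,0,0,0],
    [0,-0.1,0,0,0,0,0],
    [0,-0.1,0,0,0,0,0]
  ]
}}

```text
time: 5.23
eef_pos: [0.4529, 0.0645, 0.0915]
ee_rot: [0.003, 0.72, 0.694, 0.003]
wrist_force: [4.7, -3.9, 9.4]
finger_gap: 0.0099
finger_force: 61.7
```

Call:
{"api": "move_arm", "payload": {
  "deltas": [
    [0,-0.02,0,0,0,0,0],
    [0,-0.04,0,0,0,0,0],
    [0,-0.06,0,0,0,0,0],
    [0,-0.06,0,0,0,0,0]
  ]
}}

```text
time: 5.57
eef_pos: [0.4525, 0.0645, 0.0918]
ee_rot: [0.006, 0.72, 0.694, 0.009]
wrist_force: [32.1, -6.5, -24.6]
finger_gap: 0.0096
finger_force: 58.9
```

Call:
{"api": "move_arm", "payload": {
  "deltas": [
    [0,0.05,0,0,0,0,0],
    [0,0.05,0,0,0,0,0],
    [0,0.05,0,0,0,0,0.44],
    [0,0.05,0,0,0,0,0.44],
    [0,0.05,0,0,0,0,0.44]
  ]
}}

```text
time: 5.98
eef_pos: [0.4478, 0.065, 0.0891]
ee_rot: [0.0, 0.719, 0.695, 0.0]
wrist_force: [-0.1, 0.6, 0.0]
finger_gap: 0.0375
finger_force: 0.0
```

Call:
{"api": "move_arm", "payload": {
  "deltas": [
    [0,0,-0.15,0,0,0,0.44],
    [0,0,-0.5,0,0,0,0.44],
    [0,0,-0.9,0,0,0,0.44],
    [0,0,-1,0,0,0,0.44],
    [0,0,-1,0,0,0,0.44]
  ]
}}

```text
time: 6.4
eef_pos: [0.4495, 0.0659, 0.2129]
ee_rot: [0.003, 0.719, 0.695, 0.003]
wrist_force: [0.6, -0.1, -1.1]
finger_gap: 0.0376
finger_force: 0.0
```

Call:
{"api": "move_arm", "payload": {
  "deltas": [
    [0.9,-0.4,-0.3,0,0,0,0.7],
    [0.9,-0.4,-0.3,0,0,0,0.7],
    [0.9,-0.4,-0.3,0,0,0,0.7],
    [0.9,-0.4,-0.3,0,0,0,0.7]
  ]
}}

```text
time: 6.73
eef_pos: [0.4006, 0.1818, 0.2465]
ee_rot: [-0.0, 0.716, 0.698, 0.002]
wrist_force: [0.2, 1.4, -0.1]
finger_gap: 0.0597
finger_force: 0.0
```

Run:
```python
from h import *
from cell import status,viewer
o=status.get_obs();print(o["time"],o["eef_pos"],o["wrist_force"])
for n in("top","side"):
    c=viewer.camera(n);np.savez(f"pics/{n}1.npz",**c);cv2.imwrite(f"pics/{n}1.png",c["pixels"][:,:,::-1])
t=cv2.imread("pics/top1.png");s=cv2.imread("pics/side1.png")
a=cv2.resize(t[160:260,220:330],None,fx=4,fy=4,interpolation=cv2.INTER_NEAREST)
b=cv2.resize(s[180:280,270:360],None,fx=4,fy=4,interpolation=cv2.INTER_NEAREST)
cv2.imwrite("pics/z1.png",np.hstack([a,b]))
```

```text
6.7333 [0.40064129 0.18180387 0.24646178] [ 0.20780849  1.4052727  -0.08448945]
```

View pics/z1.png

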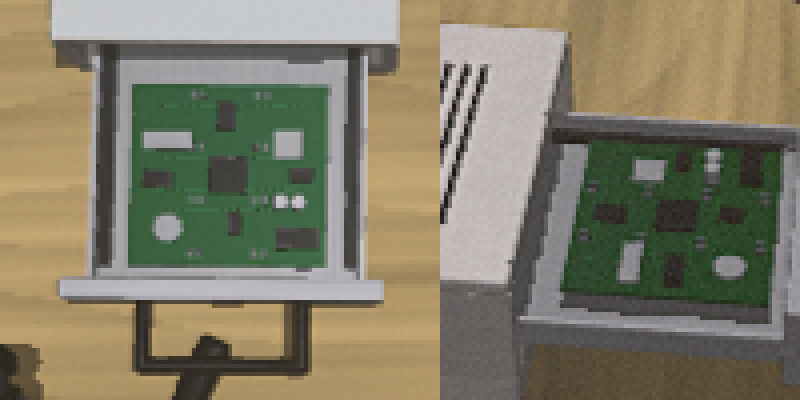

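The drawer is out. In the top view the round pad is at about (261.5,216.6), the square pad at (292,196) and the long pad at (261.5,195). In the side view they are at about (342,246), (432/322...). I'll measure centroids by mask.

Run:
```python
from h import *
t=np.load("pics/top1.npz");s=np.load("pics/side1.npz")
def blobs(c,x0,x1,y0,y1,th):
    p=c["pixels"][y0:y1,x0:x1].astype(int);m=((p.min(2)>th)&(p.max(2)-p.min(2)<60)).astype(np.uint8)
    n,l,st,ce=cv2.connectedComponentsWithStats(m);return [((ce[i]+[x0,y0]).round(2).tolist(),int(st[i,4])) for i in range(1,n) if st[i,4]>8]
A=blobs(t,254,301,182,226,100);B=blobs(s,302,352,214,254,90)
for u,a in A: print("top",u,a,ray(t,u,.067).round(4))
for u,a in B: print("side",u,a,ray(s,u,.067).round(4))
# board outline
p=t["pixels"].astype(int);g=((p[:,:,1]>p[:,:,0]+20)&(p[:,:,1]>p[:,:,2]+10)).astype(np.uint8);g[:175]=0;g[230:]=0;g[:,:240]=0;g[:,310:]=0
g=cv2.morphologyEx(g,cv2.MORPH_CLOSE,np.ones((9,9)))
r=cv2.minAreaRect(max(cv2.findContours(g,0,1)[0],key=cv2.contourArea));print(r);b=ray(t,r[0],.065);print("board",b)
for yw in(-1.9,):
  q=R.from_euler('z',yw,degrees=True).apply([[-.038,.042,0],[.022,-.042,0]]);print("pred pads",b+q)
# bar
P=ray(t,[[276.6,160+363/4]],.084);print("bar",P)
```

```text
top [261.5, 194.5] 48 [[0.6138 0.1041 0.067 ]]
top [291.5, 195.75] 56 [[0.6084 0.019  0.067 ]]
top [291.74, 209.87] 23 [[0.5682 0.0189 0.067 ]]
top [261.46, 216.29] 41 [[0.5518 0.1046 0.067 ]]
side [303.37, 224.62] 76 [[0.6566 0.034  0.067 ]]
side [337.65, 219.6] 20 [[0.5681 0.0085 0.067 ]]
side [322.0, 222.0] 37 [[0.6087 0.0207 0.067 ]]
side [317.4, 245.0] 48 [[0.6131 0.1065 0.067 ]]
side [341.89, 246.21] 38 [[0.552  0.1067 0.067 ]]
((276.5, 203.5), (45.0, 49.0), 90.0)
board [[0.58742783 0.06198235 0.065     ]]
pred pads [[0.55084124 0.10521916 0.065     ]
 [0.60802322 0.01927603 0.065     ]]
bar [[0.45429732 0.06150956 0.084     ]]
```

Run:
```python
from h import *
a=plan([.439,-.299,.24],11.5)
```

```text
[-0.99, 0.11, 0.01, 0.0, 0.0, 0.64]
[-0.9, 0.42, 0.01, 0.0, 0.0, 0.64]
[-0.71, 0.7, 0.01, 0.0, 0.0, 0.64]
[-0.44, 0.89, 0.01, 0.0, 0.0, 0.64]
```

Call:
{"api": "move_arm", "payload": {
  "deltas": [
    [-0.99,0.11,0,0,0,0.64,0.75],
    [-0.99,0.11,0,0,0,0.64,0.75],
    [-0.99,0.11,0,0,0,0.64,0.75],
    [-0.99,0.11,0,0,0,0.64,0.75]
  ]
}}

```text
time: 7.17
eef_pos: [0.412, 0.047, 0.243]
ee_rot: [0.001, 0.829, 0.559, -0.002]
wrist_force: [-0.6, -0.5, 0.0]
finger_gap: 0.0639
finger_force: 0.0
```

Call:
{"api": "move_arm", "payload": {
  "deltas": [
    [-0.9,0.42,0,0,0,0.64,0.75],
    [-0.9,0.42,0,0,0,0.64,0.75],
    [-0.9,0.42,0,0,0,0.64,0.75],
    [-0.9,0.42,0,0,0,0.64,0.75]
  ]
}}

```text
time: 7.5
eef_pos: [0.4193, -0.0718, 0.2432]
ee_rot: [0.001, 0.911, 0.412, -0.002]
wrist_force: [-0.3, 0.0, -0.1]
finger_gap: 0.064
finger_force: 0.0
```

Call:
{"api": "move_arm", "payload": {
  "deltas": [
    [-0.71,0.7,0,0,0,0.64,0.75],
    [-0.71,0.7,0,0,0,0.64,0.75],
    [-0.71,0.7,0,0,0,0.64,0.75],
    [-0.71,0.7,0,0,0,0.64,0.75]
  ]
}}

```text
time: 7.83
eef_pos: [0.4274, -0.1913, 0.2432]
ee_rot: [0.001, 0.967, 0.255, -0.001]
wrist_force: [0.1, 0.3, 0.0]
finger_gap: 0.0643
finger_force: 0.0
```

Call:
{"api": "move_arm", "payload": {
  "deltas": [
    [-0.44,0.89,0,0,0,0.64,0.75],
    [-0.44,0.89,0,0,0,0.64,0.75],
    [-0.44,0.89,0,0,0,0.64,0.75],
    [-0.44,0.89,0,0,0,0.64,0.75],
    [-0.44,0.89,0,0,0,0.64,0.75]
  ]
}}

```text
time: 8.25
eef_pos: [0.4358, -0.3043, 0.2428]
ee_rot: [-0.0, 0.995, 0.095, -0.001]
wrist_force: [-0.2, 1.7, 0.8]
finger_gap: 0.0643
finger_force: 0.0
```

Run:
```python
from h import *
from cell import status,viewer
o=status.get_obs();print(o["time"],o["eef_pos"],o["ee_rot"].round(3),o["joints"].round(2))
c=viewer.camera("wrist");cv2.imwrite("pics/w1.png",c["pixels"][:,:,::-1]);np.savez("pics/w1.npz",**c)
ax=np.array([np.cos(np.radians(11.5)),np.sin(np.radians(11.5)),0]);b=np.array([.439,-.299,.11])
print(proj(c,[b,b+.07*ax,b-.06*ax]))
```

```text
8.25 [ 0.4358265  -0.30430633  0.24280798] [-0.     0.995  0.095 -0.001] [ 0.72  0.28 -0.25  1.82  0.08  1.05 -0.94]
[[315.34432424 190.04299756]
 [313.89820769  99.17990008]
 [316.42016831 257.64095477]]
```

View pics/w1.png

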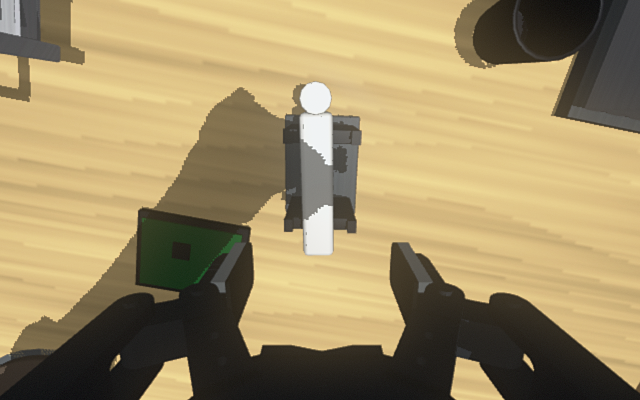

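The wrist view shows the probe head at (315,98) and the butt at (318,255), within 2 px of the prediction. It is centred between the lips to within a few mm. Now I'll grasp.

Run:
```python
from h import *
a=plan([.440,-.300,.16],11.5,None,3)
a=plan([.440,-.300,.101],11.5,a,3)
```

```text
[0.035, -0.012, 0.692, -0.003, 0.004, -0.013]
[0.0, 0.0, 0.492, 0.0, 0.0, 0.0]
```

Call:
{"api": "move_arm", "payload": {
  "deltas": [
    [0,0,0.6,0,0,0,0.75],
    [0,0,0.6,0,0,0,0.75],
    [0,0,0.6,0,0,0,0.75],
    [0,0,0.6,0,0,0,0.75]
  ]
}}

```text
time: 8.63
eef_pos: [0.4366, -0.3002, 0.1714]
ee_rot: [-0.001, 0.995, 0.098, -0.002]
wrist_force: [0.9, -0.4, 1.3]
finger_gap: 0.0636
finger_force: 0.0
```

Run:
```python
from h import *
a=plan([.440,-.300,.101],11.5,None,3)
```

```text
[0.03, 0.006, 0.586, -0.006, 0.005, -0.006]
```

Call:
{"api": "move_arm", "payload": {
  "deltas": [
    [0.02,0,0.3,0,0,0,0.75],
    [0.02,0,0.57,0,0,0,0.75],
    [0.02,0,0.58,0,0,0,0.75],
    [0.02,0,0.58,0,0,0,0.75]
  ]
}}

```text
time: 8.97
eef_pos: [0.4399, -0.3008, 0.1034]
ee_rot: [-0.001, 0.995, 0.098, -0.001]
wrist_force: [-0.6, -0.1, 1.0]
finger_gap: 0.0638
finger_force: 0.0
```

Call:
{"api": "move_arm", "payload": {
  "deltas": [
    [0,0,0,0,0,0,0.2],
    [0,0,0,0,0,0,0],
    [0,0,0,0,0,0,0],
    [0,0,0,0,0,0,0],
    [0,0,0,0,0,0,0]
  ]
}}

```text
time: 9.38
eef_pos: [0.441, -0.3018, 0.105]
ee_rot: [0.001, 0.995, 0.097, 0.001]
wrist_force: [-0.7, 1.5, 9.4]
finger_gap: 0.0251
finger_force: 59.4
```

Call:
{"api": "move_arm", "payload": {
  "deltas": [
    [0,0,0,0,0,0,0],
    [0,0,0,0,0,0,0]
  ]
}}

```text
time: 9.55
eef_pos: [0.441, -0.3018, 0.105]
ee_rot: [0.001, 0.995, 0.097, 0.001]
wrist_force: [-1.1, 1.2, 8.7]
finger_gap: 0.0253
finger_force: 59.4
```

Call:
{"api": "move_arm", "payload": {
  "deltas": [
    [0,0,-0.1,0,0,0,0],
    [0,0,-0.3,0,0,0,0],
    [0,0,-0.6,0,0,0,0],
    [0,0,-0.95,0,0,0,0],
    [0,0,-0.95,0,0,0,0]
  ]
}}

```text
time: 9.97
eef_pos: [0.4432, -0.303, 0.2252]
ee_rot: [0.004, 0.995, 0.097, 0.005]
wrist_force: [1.7, -1.2, -1.0]
finger_gap: 0.0254
finger_force: 59.4
```

Run:
```python
from h import *
from cell import status,viewer
o=status.get_obs();print(o["time"],o["eef_pos"],o["ee_rot"].round(4),o["finger_gap"],o["wrist_force"])
t=viewer.camera("wrist");s=viewer.camera("side")
o=status.get_obs();e=o["eef_pos"];print(e)
p=t["pixels"].astype(int);cv2.imwrite("pics/w2.png",np.hstack([t["pixels"][0:300,200:440,::-1],s["pixels"][0:300,240:560,::-1]]))
m=((p.min(2)>150)&(p.max(2)-p.min(2)<40)).astype(np.uint8);m[200:]=0;m[:,:260]=0;m[:,380:]=0
n,l,st,ce=cv2.connectedComponentsWithStats(m);i=1+np.argmax(st[1:,4]);print(st[i])
rows=np.where((l==i).any(1))[0]
for y in rows[::5]: x=np.where(l[y]==i)[0];print(y,x.min(),x.max())
```

```text
9.9667 [ 0.44322042 -0.3030078   0.22515308] [0.0038 0.9952 0.0974 0.0049] 0.025404482863966474 [ 1.72195495 -1.18095782 -0.97841613]
[ 0.44071732 -0.30190015  0.21929997]
[ 286   71   71  129 7507]
71 319 321
76 303 339
81 298 343
86 293 348
91 289 352
96 288 353
101 287 354
106 286 355
111 286 355
116 287 354
121 289 352
126 290 351
131 295 347
136 300 342
141 292 351
146 287 354
151 286 355
156 287 355
161 287 355
166 287 355
171 287 355
176 287 354
181 294 354
186 296 354
191 315 354
196 321 354
```

View pics/w2.png

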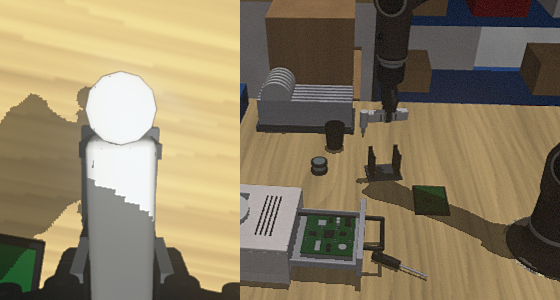

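The wrist view shows the held probe straight in the jaws, with the head centre at (320.5,107). The side view shows it level and the rest empty. I'll compute the tip offset and route.

Run:
```python
from h import *
from cell import status,viewer
t=viewer.camera("wrist");o=status.get_obs();e=o["eef_pos"];print(e,o["ee_rot"].round(4),o["time"])
H=ray(t,[[320.5,107],[286,107],[355,107]],e[2]+.005);print("offset",H[0]-e,"width",np.linalg.norm(H[1]-H[2]))
d=np.array([H[0][0]-e[0],H[0][1]-e[1],0])
y=11.1
a=plan(np.array([.5518,.1055,.20])-d,y);
b=plan(np.array([.5518,.1055,.155])-d,y,a,3);print(np.array([.5518,.1055,.20])-d)
```

```text
[ 0.43971671 -0.30136596  0.2174251 ] [6.000e-04 9.953e-01 9.730e-02 5.000e-04] 10.1167
offset [0.06994892 0.01294604 0.005     ] width 0.02369227283371923
[0.25, -0.79, 0.04, 0.0, 0.0, 0.0]
[0.24, -0.79, 0.04, 0.0, 0.0, 0.0]
[0.24, -0.79, 0.04, 0.0, 0.0, 0.0]
[0.24, -0.79, 0.04, 0.0, 0.0, 0.0]
[0.0, 0.0, 0.375, 0.0, 0.0, 0.0]
[0.48185108 0.09255396 0.2       ]
```

Call:
{"api": "move_arm", "payload": {
  "deltas": [
    [0.08,-0.26,0,0,0,0,0],
    [0.16,-0.53,0,0,0,0,0],
    [0.24,-0.79,0,0,0,0,0],
    [0.24,-0.79,0,0,0,0,0]
  ]
}}

```text
time: 10.45
eef_pos: [0.4496, -0.1955, 0.2153]
ee_rot: [-0.002, 0.995, 0.101, -0.001]
wrist_force: [-0.3, 0.1, -2.7]
finger_gap: 0.0253
finger_force: 59.5
```

Call:
{"api": "move_arm", "payload": {
  "deltas": [
    [0.08,-0.26,0,0,0,0,0],
    [0.16,-0.53,0,0,0,0,0],
    [0.24,-0.79,0,0,0,0,0],
    [0.24,-0.79,0,0,0,0,0]
  ]
}}

```text
time: 10.78
eef_pos: [0.4593, -0.0973, 0.2156]
ee_rot: [-0.002, 0.995, 0.101, -0.001]
wrist_force: [0.3, 0.4, -1.4]
finger_gap: 0.0251
finger_force: 59.7
```

Call:
{"api": "move_arm", "payload": {
  "deltas": [
    [0.08,-0.26,0,0,0,0,0],
    [0.16,-0.53,0,0,0,0,0],
    [0.24,-0.79,0,0,0,0,0],
    [0.24,-0.79,0,0,0,0,0]
  ]
}}

```text
time: 11.12
eef_pos: [0.4691, 0.0011, 0.2158]
ee_rot: [-0.002, 0.995, 0.101, -0.0]
wrist_force: [0.6, -0.6, -1.0]
finger_gap: 0.0251
finger_force: 59.9
```

Call:
{"api": "move_arm", "payload": {
  "deltas": [
    [0.08,-0.26,0,0,0,0,0],
    [0.16,-0.53,0,0,0,0,0],
    [0.24,-0.79,0.1,0,0,0,0],
    [0.24,-0.79,0.1,0,0,0,0],
    [0.24,-0.79,0.1,0,0,0,0]
  ]
}}

```text
time: 11.53
eef_pos: [0.4781, 0.0945, 0.203]
ee_rot: [-0.0, 0.995, 0.1, -0.002]
wrist_force: [1.3, 0.1, -2.1]
finger_gap: 0.0254
finger_force: 59.9
```

Run:
```python
from h import *
from cell import status,viewer
t=viewer.camera("wrist");c=viewer.camera("top");o=status.get_obs();e=o["eef_pos"];print(e,o["ee_rot"].round(4),o["time"],o["wrist_force"])
q=o["ee_rot"];r=R.from_quat([q[1],q[2],q[3],q[0]]);d=r.apply([.07,0,0]);
H=ray(t,[[320.5,107]],e[2]+.005);print("offset",H[0]-e)
p=t["pixels"].astype(int);m=((p.min(2)>150)&(p.max(2)-p.min(2)<40)).astype(np.uint8);print([ (np.where(m[y,260:380])[0].min()+260,np.where(m[y,260:380])[0].max()+260) for y in (97,107,117)])
# tip in side view
s=viewer.camera("side");cv2.imwrite("pics/s3.png",cv2.resize(s["pixels"][140:290,260:460,::-1],None,fx=3,fy=3,interpolation=cv2.INTER_NEAREST))
tip=H[0]-[0,0,.085];print("tip",tip,"side px",proj(s,[tip,[.5518,.1055,.067]]),"zoom",(proj(s,[tip])-[260,140])*3)
plan([.4818,.0926,.155],11.1,None,3)
```

```text
[0.47874236 0.09203028 0.20363525] [ 3.000e-04  9.952e-01  9.740e-02 -1.200e-03] 11.6333 [-0.01453331  0.17269846 -2.41250816]
offset [0.06831744 0.01627605 0.005     ]
[(np.int64(288), np.int64(353)), (np.int64(287), np.int64(355)), (np.int64(295), np.int64(354))]
tip [0.5470598  0.10830633 0.12363525] side px [[344.17427509 230.12374731]
 [341.97448965 245.87356568]] zoom [[252.52282527 270.37124192]]
[0.025, -0.003, 0.408, 0.001, 0.003, 0.001]
```

View pics/s3.png

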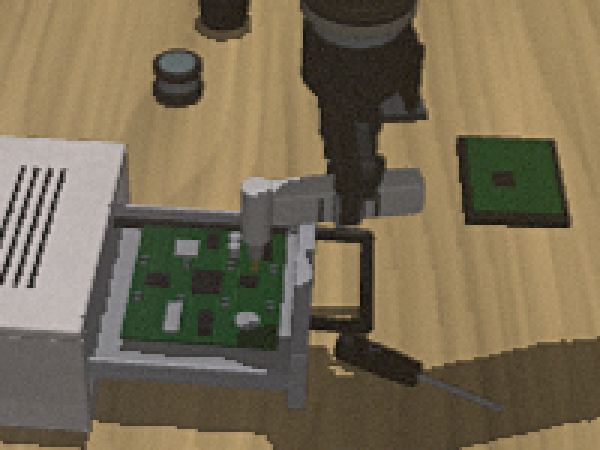

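The side view shows the tip at zoom (256,268), about 1 px from the prediction. I'll correct by 3 mm and descend to just above the round pad.

Call:
{"api": "move_arm", "payload": {
  "deltas": [
    [0.02,0,0.15,0,0,0,0],
    [0.02,0,0.3,0,0,0,0],
    [0.02,0,0.42,0,0,0,0],
    [0.02,0,0.42,0,0,0,0],
    [0.02,0,0.42,0,0,0,0]
  ]
}}

```text
time: 12.1
eef_pos: [0.4813, 0.0923, 0.154]
ee_rot: [0.0, 0.995, 0.097, -0.001]
wrist_force: [0.0, 0.3, -1.2]
finger_gap: 0.0249
finger_force: 60.0
```

Call:
{"api": "move_arm", "payload": {
  "deltas": [
    [0,0,0,0,0,0,0]
  ]
}}

```text
time: 12.18
eef_pos: [0.4822, 0.093, 0.155]
ee_rot: [0.0, 0.995, 0.097, 0.0]
wrist_force: [0.7, 0.4, -2.1]
finger_gap: 0.0248
finger_force: 60.0
```

Call:
{"api": "move_arm", "payload": {
  "deltas": [
    [0,0,0.05,0,0,0,0],
    [0,0,0.095,0,0,0,0],
    [0,0,0.095,0,0,0,0],
    [0,0,0.095,0,0,0,0]
  ]
}}

```text
time: 12.52
eef_pos: [0.482, 0.0936, 0.1431]
ee_rot: [0.0, 0.995, 0.097, 0.0]
wrist_force: [-0.3, 0.4, 0.2]
finger_gap: 0.0255
finger_force: 60.3
```

Call:
{"api": "move_arm", "payload": {
  "deltas": [
    [0,0,0,0,0,0,0],
    [0,0,0,0,0,0,0],
    [0,0,0,0,0,0,0]
  ]
}}

```text
time: 12.77
eef_pos: [0.4819, 0.0936, 0.1432]
ee_rot: [0.0, 0.995, 0.097, 0.0]
wrist_force: [1.5, -0.4, -0.4]
finger_gap: 0.0251
finger_force: 60.3
```

Call:
{"api": "move_arm", "payload": {
  "deltas": [
    [0,0,-0.1,0,0,0,0],
    [0,0,-0.25,0,0,0,0],
    [0,0,-0.3,0,0,0,0],
    [0,0,-0.3,0,0,0,0]
  ]
}}

```text
time: 13.1
eef_pos: [0.4824, 0.0939, 0.1801]
ee_rot: [-0.0, 0.995, 0.097, 0.001]
wrist_force: [-0.5, 0.2, -1.9]
finger_gap: 0.025
finger_force: 60.1
```

Run:
```python
from h import *
plan([.6084-.07,.0196-.0138,.18],11.1,None,3)
```

```text
[0.316, 0.811, 0.002, 0.0, -0.005, 0.003]
```

Call:
{"api": "move_arm", "payload": {
  "deltas": [
    [0.08,0.2,0,0,0,0,0],
    [0.16,0.41,0,0,0,0,0],
    [0.24,0.61,0,0,0,0,0],
    [0.32,0.81,0,0,0,0,0],
    [0.32,0.81,0,0,0,0,0]
  ]
}}

```text
time: 13.52
eef_pos: [0.54, 0.0, 0.1776]
ee_rot: [0.001, 0.996, 0.094, -0.0]
wrist_force: [1.8, -1.7, -1.6]
finger_gap: 0.0252
finger_force: 60.1
```

Call:
{"api": "move_arm", "payload": {
  "deltas": [
    [0,0,0.1,0,0,0,0],
    [0,0,0.2,0,0,0,0],
    [0,0,0.2,0,0,0,0],
    [0,0,0.2,0,0,0,0]
  ]
}}

```text
time: 13.85
eef_pos: [0.5367, 0.0067, 0.1532]
ee_rot: [-0.0, 0.995, 0.098, -0.002]
wrist_force: [-0.2, -0.4, -2.5]
finger_gap: 0.0252
finger_force: 60.1
```

Run:
```python
from h import *
from cell import status,viewer
t=viewer.camera("wrist");s=viewer.camera("side");o=status.get_obs();e=o["eef_pos"];print(e,o["ee_rot"].round(4),o["time"],o["wrist_force"])
H=ray(t,[[320.5,107]],e[2]+.005)[0];print("tip",H-[0,0,.085])
plan([.6084-.07,.0196-.0138,.155],11.1,None,3)
cv2.imwrite("pics/s4.png",cv2.resize(s["pixels"][160:270,270:380,::-1],None,fx=5,fy=5,interpolation=cv2.INTER_NEAREST))
print((proj(s,[H-[0,0,.085],[.6084,.0196,.067]])-[270,160])*5)
```

```text
[0.53787643 0.00653992 0.15465672] [-1.000e-04  9.952e-01  9.820e-02 -3.000e-04] 13.95 [ 0.41006249  0.31474803 -2.45403279]
tip [0.605669   0.02029956 0.07465672]
[0.003, 0.007, -0.003, -0.001, 0.001, 0.006]
[[265.57937827 298.97571442]
 [260.73452774 308.66368919]]
```

View pics/s4.png

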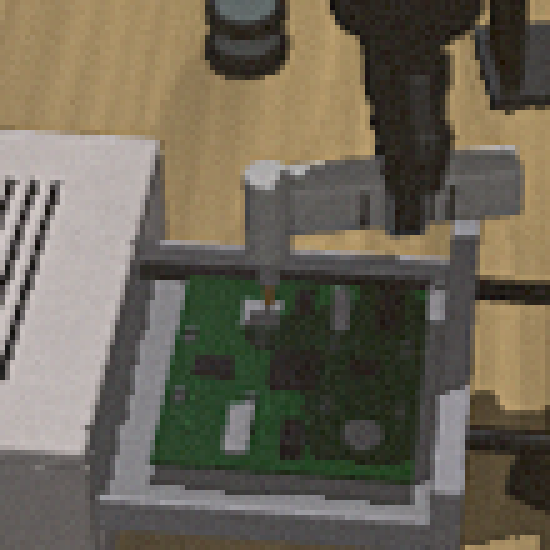

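The side view shows the tip at (270,302) just above the square pad, whose centre is at (262,311). I'll shift 2 mm forward and press.

Call:
{"api": "move_arm", "payload": {
  "deltas": [
    [0.02,0,0.04,0,0,0,0],
    [0.02,0,0.095,0,0,0,0],
    [0.02,0,0.095,0,0,0,0],
    [0.02,0,0.095,0,0,0,0]
  ]
}}

```text
time: 14.28
eef_pos: [0.5407, 0.0064, 0.1434]
ee_rot: [-0.0, 0.995, 0.098, 0.0]
wrist_force: [-0.4, 0.5, -0.1]
finger_gap: 0.0251
finger_force: 60.3
```

Call:
{"api": "move_arm", "payload": {
  "deltas": [
    [0,0,0,0,0,0,0],
    [0,0,0,0,0,0,0],
    [0,0,0,0,0,0,0]
  ]
}}

```text
time: 14.53
eef_pos: [0.5407, 0.0063, 0.1438]
ee_rot: [-0.0, 0.995, 0.098, 0.0]
wrist_force: [-0.4, 1.6, -0.2]
finger_gap: 0.0249
finger_force: 60.3
```

Call:
{"api": "move_arm", "payload": {
  "deltas": [
    [0,0,-0.1,0,0,0,0],
    [0,0,-0.3,0,0,0,0],
    [0,0,-0.5,0,0,0,0],
    [0,0,-0.65,0,0,0,0],
    [0,0,-0.65,0,0,0,0]
  ]
}}

```text
time: 14.95
eef_pos: [0.5423, 0.0062, 0.226]
ee_rot: [0.0, 0.995, 0.097, 0.003]
wrist_force: [1.0, -0.6, -1.9]
finger_gap: 0.0253
finger_force: 60.1
```

Run:
```python
from h import *
plan([.441,-.3015,.215],11.2,None,3)
```

```text
[-0.442, 0.784, 0.029, 0.001, -0.004, 0.0]
[-0.442, 0.784, 0.029, 0.001, -0.004, 0.0]
[-0.442, 0.784, 0.03, 0.001, -0.004, 0.0]
```

Call:
{"api": "move_arm", "payload": {
  "deltas": [
    [-0.15,0.26,0,0,0,0,0],
    [-0.3,0.52,0,0,0,0,0],
    [-0.44,0.78,0,0,0,0,0],
    [-0.44,0.78,0,0,0,0,0]
  ]
}}

```text
time: 15.28
eef_pos: [0.5038, -0.104, 0.2207]
ee_rot: [0.002, 0.996, 0.093, -0.002]
wrist_force: [0.2, -1.4, -3.1]
finger_gap: 0.0253
finger_force: 60.1
```

Call:
{"api": "move_arm", "payload": {
  "deltas": [
    [-0.15,0.26,0,0,0,0,0],
    [-0.3,0.52,0,0,0,0,0],
    [-0.44,0.78,0,0,0,0,0],
    [-0.44,0.78,0,0,0,0,0]
  ]
}}

```text
time: 15.62
eef_pos: [0.4698, -0.2057, 0.2208]
ee_rot: [0.002, 0.996, 0.093, -0.002]
wrist_force: [-0.1, -0.7, -2.7]
finger_gap: 0.025
finger_force: 60.1
```

Call:
{"api": "move_arm", "payload": {
  "deltas": [
    [-0.15,0.26,0,0,0,0,0],
    [-0.3,0.52,0,0,0,0,0],
    [-0.44,0.78,0,0,0,0,0],
    [-0.44,0.78,0,0,0,0,0],
    [-0.44,0.78,0,0,0,0,0]
  ]
}}

```text
time: 16.03
eef_pos: [0.4381, -0.3021, 0.2208]
ee_rot: [-0.0, 0.995, 0.095, -0.001]
wrist_force: [1.5, 0.7, -1.8]
finger_gap: 0.0254
finger_force: 60.2
```

Call:
{"api": "move_arm", "payload": {
  "deltas": [
    [0,0,0.2,0,0,0,0],
    [0,0,0.4,0,0,0,0],
    [0,0,0.6,0,0,0,0],
    [0,0,0.6,0,0,0,0],
    [0,0,0.6,0,0,0,0]
  ]
}}

```text
time: 16.45
eef_pos: [0.4393, -0.2985, 0.1487]
ee_rot: [-0.001, 0.995, 0.098, -0.001]
wrist_force: [0.8, -0.5, -1.6]
finger_gap: 0.0253
finger_force: 60.0
```

Run:
```python
from h import *
from cell import status
o=status.get_obs();print(o["eef_pos"],o["ee_rot"].round(4))
plan([.441,-.3015,.106],11.2,None,3)
```

```text
[ 0.43931649 -0.29846507  0.14866584] [-0.0012  0.9952  0.0982 -0.0012]
[0.01, 0.028, 0.355, -0.005, 0.004, 0.002]
```

Call:
{"api": "move_arm", "payload": {
  "deltas": [
    [0.01,0.01,0.12,0,0,0,0],
    [0.01,0.01,0.24,0,0,0,0],
    [0.01,0.01,0.3,0,0,0,0],
    [0.01,0.01,0.3,0,0,0,0],
    [0.01,0.01,0.3,0,0,0,0]
  ]
}}

```text
time: 16.87
eef_pos: [0.4416, -0.3009, 0.1144]
ee_rot: [0.0, 0.995, 0.098, 0.0]
wrist_force: [1.1, -0.0, -2.6]
finger_gap: 0.0252
finger_force: 60.1
```

Call:
{"api": "move_arm", "payload": {
  "deltas": [
    [0,0,0.02,0,0,0,0],
    [0,0,0.04,0,0,0,0],
    [0,0,0.05,0,0,0,0],
    [0,0,0.05,0,0,0,0]
  ]
}}

```text
time: 17.2
eef_pos: [0.441, -0.301, 0.1076]
ee_rot: [0.0, 0.995, 0.097, 0.0]
wrist_force: [0.1, 0.7, -0.7]
finger_gap: 0.0252
finger_force: 60.1
```

Call:
{"api": "move_arm", "payload": {
  "deltas": [
    [0,0,0.01,0,0,0,0],
    [0,0,0.02,0,0,0,0],
    [0,0,0.02,0,0,0,0]
  ]
}}

```text
time: 17.45
eef_pos: [0.4411, -0.3011, 0.1051]
ee_rot: [0.0, 0.995, 0.097, 0.0]
wrist_force: [-0.2, -1.0, -1.5]
finger_gap: 0.0253
finger_force: 60.3
```

Call:
{"api": "move_arm", "payload": {
  "deltas": [
    [0,0,0.01,0,0,0,0],
    [0,0,0.01,0,0,0,0],
    [0,0,0.01,0,0,0,0]
  ]
}}

```text
time: 17.7
eef_pos: [0.4412, -0.3011, 0.105]
ee_rot: [0.0, 0.995, 0.097, 0.0]
wrist_force: [-4.4, 1.3, 10.7]
finger_gap: 0.025
finger_force: 61.8
```

Call:
{"api": "move_arm", "payload": {
  "deltas": [
    [0,0,-0.01,0,0,0,0],
    [0,0,-0.01,0,0,0,0.2],
    [0,0,-0.01,0,0,0,0.4],
    [0,0,-0.01,0,0,0,0.75],
    [0,0,-0.01,0,0,0,0.75]
  ]
}}

```text
time: 18.12
eef_pos: [0.4411, -0.301, 0.105]
ee_rot: [-0.0, 0.995, 0.097, 0.0]
wrist_force: [0.4, -0.2, 0.5]
finger_gap: 0.0574
finger_force: 0.0
```

Call:
{"api": "move_arm", "payload": {
  "deltas": [
    [0,0,0,0,0,0,0.75],
    [0,0,-0.2,0,0,0,0.75],
    [0,0,-0.5,0,0,0,0.75],
    [0,0,-0.9,0,0,0,0.75],
    [0,0,-1,0,0,0,0.75]
  ]
}}

```text
time: 18.53
eef_pos: [0.4426, -0.3016, 0.2297]
ee_rot: [0.002, 0.995, 0.098, 0.002]
wrist_force: [0.9, -0.5, -0.4]
finger_gap: 0.0643
finger_force: 0.0
```

Call:
{"api": "move_arm", "payload": {
  "deltas": [
    [-0.3,0.9,0,0,0,0,0.75],
    [-0.3,0.9,0,0,0,0,0.75],
    [-0.3,0.9,0,0,0,0,0.75],
    [-0.3,0.9,0,0,0,0,0.75],
    [-0.3,0.9,0,0,0,0,0.75]
  ]
}}

```text
time: 18.95
eef_pos: [0.4256, -0.4157, 0.2245]
ee_rot: [-0.0, 0.995, 0.096, -0.0]
wrist_force: [0.7, 1.9, -0.4]
finger_gap: 0.0642
finger_force: 0.0
```

Run:
```python
from h import *
from cell import viewer
t=viewer.camera("top");s=viewer.camera("side");np.savez("pics/top5.npz",**t)
a=cv2.resize(s["pixels"][110:300,250:450,::-1],None,fx=2.5,fy=2.5,interpolation=cv2.INTER_NEAREST)
b=cv2.resize(t["pixels"][160:300,230:440,::-1],(300,200));c=cv2.resize(t["pixels"][215:285,375:435,::-1],(236,275),interpolation=cv2.INTER_NEAREST)
z=np.zeros((475,300,3),np.uint8);z[:200]=b;z[200:,:236]=c
cv2.imwrite("pics/f.png",np.hstack([a,z]))
t0=np.load("pics/top1.npz");d=np.abs(t["pixels"].astype(int)-t0["pixels"]).sum(2);d=d[165:256,230:325];print("drawer diff",(d>120).sum())
```

```text
drawer diff 1
```

View pics/f.png

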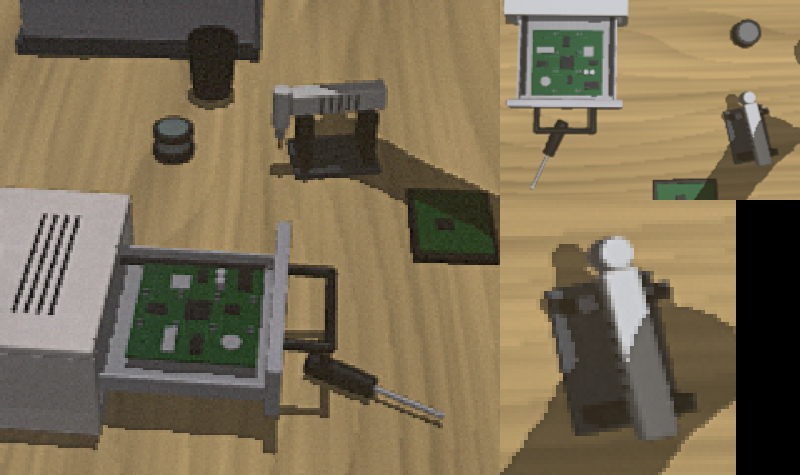

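The probe lies level on both uprights, the drawer is unchanged at its stop, and the driver and other items are undisturbed. I'm handing in.

```bash
python3 -c "
from cell import env
print(env.job_done())"
```

```text
the job is handed in; nothing more can be done
None
```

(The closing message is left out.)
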